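Find the high side of a culture dish on a turntable

TASK

The glass dish is stuck off-centre on this plate turntable. Push the dial gauge fully home along its rail so that its sprung plunger presses on the dish, then turn the dish with only the small inner knob on the sloping panel to find its high side (the largest needle reading), and leave it there, with that side against the plunger and the gauge still home. Do not turn the outer ring around the knob, do not touch the platter or dish by hand, and leave the jar, the lamp and the small petri dish where they are.

Things in the scene. Friction and masses are not known exactly. Their poses are not given: they have to be found in the camera images.
- turntable: White bench unit fixed on the table, 215 x 210 mm base 30 mm high. Origin under the spindle on the table. Its -y side carries a console 92 mm deep and 170 mm wide with a grey panel that slopes 35 degrees, rising from 27 mm to 90 mm high, its face looking up and towards the unit's -y: the panel's outward axis is (0, -0.574, 0.819) in this frame. Its +y side carries a rail along y with the dial gauge. It stands at a different place and yaw each time.
- platter: Round aluminium platter, 176 mm across, 10 mm thick, its top 60 mm above the table; origin on the spindle axis at its underside. It carries the glass dish (150 mm across, 25 mm high, with seedlings), which is stuck on off-centre by several mm in a direction that differs each time and is not given by this frame. Seen from above the platter turns clockwise, 4 times as far as the inner knob, when the knob turns clockwise. Not to be touched.
- spindle (a point): Point on the vertical turning axis, 75 mm above the table, at the height of the plunger.
- knob_grip (a point): Grip point of the inner knob, on its axis, 42 mm out from the panel. A plain aluminium bar knob 42 mm long, 18 mm thick between its flats, from 21 to 54 mm out from the panel. The point turns with it: y runs across the flats (pinch along it), z is the outward axis, tilted 35 degrees from vertical to the unit's -y: bring the tool in along it. Keep fingertips over 15 mm out, clear of the ring.
- knob (a joint): Turn of the inner knob in rad, clockwise seen from outside is positive; it starts at its anticlockwise stop (0) and its other stop is 1.6. Needs about 0.1 N m, stays where it is left. The high side comes up exactly once, between 0.2 and 1.3.
- ring_mark (a point): White line on the outer ring, 42 mm from the knob axis and 15 mm out from the panel. The ring is a black knurled disc 88 mm across and 15 mm thick, concentric with the knob and under it; it turns easily and must not be moved.
- post (a point): Centre of the black grip on top of the gauge carriage's post: an upright cylinder 28 mm across, 36 mm high, from 124 to 160 mm above the table (this point 142 mm). It stands 52 mm behind (unit's +y) the centre of the gauge's dial (60 mm across, face up, 87 mm above the table).
- carriage (a joint): Travel of the gauge carriage in m towards the dish (along the unit's -y): 0 fully back, 0.040 fully home at its stop. Slides with about 4 N of friction and stays where it is left.
- plunger_tip (a point): Foremost point of the plunger's round tip, 75 mm above the table, on the line through the spindle along the unit's y. Sprung: 0.5 to 2.5 N, 22 mm of travel. Home, it touches the dish all the way round.
- needle (a joint): Turn of the dial's black needle in rad, clockwise from above: 0 with the plunger free, growing 0.3 rad per mm that the plunger is pushed in. Under 6.28 (one turn) throughout.
- jar: Bystander, loose: glass jar with foil top, 72 mm across, 106 mm high; origin under its centre.
- lamp: Bystander, loose: unlit glass spirit lamp, 80 mm across, 97 mm high; origin under its centre.
- petri: Bystander, loose: covered petri dish, 93 mm across, 18 mm high; origin under its centre.

How it is judged:
On the way, in this order (a step that is already met when the one before it is completed fails the run):
1. the gauge is pushed home, its plunger on the dish (value of joint carriage above 0.037 m and value of joint needle above 0.6 rad), for 0.2 s.
2. the dish is turned with the knob until its high side is at the plunger (value of joint carriage above 0.037 m and value of joint knob above 0.08 rad and horizontal distance between plunger_tip and spindle above 0.0812 m), for 0.2 s.
At the end, for the whole second after the job is handed in: The gauge stands home (within 3 mm), the dish is at rest with its high side at the plunger: the plunger tip is pushed out to within 0.5 mm of the farthest the dish can push it (dish within about 20 degrees) (all of step 1 and horizontal distance between plunger_tip and spindle above 0.0812 m and velocity of joint knob between -0.05 and 0.05 rad/s); the robot touches nothing.
It fails at once if the outer ring is turned more than about 7 degrees (distance of ring_mark from where it was at the start of the episode above 0.005 m).
It fails at once if the robot touches the platter or dish (contact force between any of the arm, the fingers and platter above 1 N).
It fails at once if a bystander is moved more than 20 mm (distance of any of jar, lamp, petri from where it was at the start of the episode above 0.02 m).
It also fails if it takes over 64 s, if anything falls off the work surface, if the arm or the gripper's body presses on something with over 40 N, if the wrist force passes 120 N, or if a joint passes its speed limit or range.

ROBOT

A 7-joint arm with a two-finger parallel gripper is mounted at the origin on the work surface. World frame = base frame: x ahead of the robot, y to its left, z up, the work surface at z = 0. Lengths are in m, angles in rad, forces in N, time in s.
With the tool pointing down it reaches from about 0.4 to 0.85 m from the base axis. Payload 4.5 kg.
Tool frame: the origin (TCP) lies at the very end of the fingers, on their centre line; the grasp point (between the pads) lies 19 mm behind it; z points along the fingers, y is the line along which they close (so a half turn about z gives the same grasp; the last joint's range is limited). The gripper opens to 88 mm and grips with 3 to 60 N. Pads are 18 mm wide; open, the fingers measure 123 mm over their backs; the gripper's body (75 mm by 187 mm) begins 45 mm behind the grasp point.
Start: joints at [1.239, 0.689, -0.195, 1.565, 0.157, 0.902, -0.215], TCP at [0.224, -0.584, 0.239] pointing down, gripper open.
Joint ranges: [-3.01, 3.01], [-0.46, 2.08], [-1.47, 1.51], [0.13, 2.56], [-1, 4.14], [0.04, 2.09], [-2.66, 2.66]. Speed limits (rad/s): [2.57, 2.57, 3.14, 3.14, 3.14, 3.14, 3.14].

INTERFACE

Orientations are given as a unit quaternion [x, y, z, w].
In Python, from plant import r gives the robot as it stands. The module is installed in compiled form; this text tells all that it offers.
- The arm moves only by the tool step_arm, never from a script. Its argument "increments" is a list of rows, each a list of 2 entries, a list of its own where there are three numbers: the shift along the world's x, y, z in cm, then the turn, a rotation vector about the world's x, y, z in degrees. A call has exactly 10 rows; each row shifts and turns the commanded pose from where the row before left it; what a row does not reach is not made up. A row lasts 1/10 s, in which the tool goes at most 50 mm and 8.59 degrees, less where a joint would pass 70% of its speed; a pose out of reach is approached as far as the arm can. A call is refused whole if a number of a shift passes 5 or a number of a turn 8.59, either way. A call with a gripper value outside its range is refused whole. "fingers" is the opening, from 0 (shut) to 1 (fully open), set as the call begins (left out, the last holds). The fingers move at their own pace and stop on an object; "grip_force" is the grip in N (left out, the last holds). Time passes only in rows, so rows that do not move let the fingers close, or fill a call up. It gives the time, the measured TCP pose, the force, the opening and the grip force at its end, in the units of the state.
- r.get_state(): the state, without advancing time (a new reading comes with each control period).
- r.snapshot(name): name is "side" or "top" or "wrist"; returns (picture, depth): 480x640x3 uint8, red, green, blue; 480x640 float32, m along the optical axis (not along the pixel's ray), 0 where there is no reading.
- r.calibration(name): a dict with "fov_y" (degrees; the focal length in pixels is half the picture's height over the tangent of half this angle, whatever the lens; pixels are square), "cx", "cy" (the principal point, pixels), "k1" (the pictures are not rectified: a ray, as slopes to the right and down, at radius r is drawn at 1 + k1 r^2 times it, then the intrinsics apply), "R" (3x3) and "t" (3): a world point X has camera coordinates R X + t. Camera axes: x right, y down, z forward; pixel columns grow to the right and rows downward; lengths in m; the calibration is good to about 2 mm. A picture is of the moment at which its call begins: read the wrist's pose just before it. calibration takes no time and is no camera call; for the wrist camera it gives the pose at the moment of the call.
- r.finish_job(): hands the job in; it is judged then, once.
The state is a dict: "clock": time; "q": joint angles; "qd": joint speeds; "joint_torque": joint torques, N m; "tool_pos": TCP position; "eef_rot": TCP orientation; "contact_force": force on the tool from outside, world axes, zero at the start; "moment": the same for the moment, N m; "opening": opening from 0.0 (shut) to 1.0 (fully open); "finger_force": force on a finger pad.
Only numpy, scipy, OpenCV 4.12 (cv2) and the standard library are available. Lean on these libraries where they do the work, as an engineer would, in place of code of your own. Each camera call takes 0.05 s, during which the arm holds its last target. There are 200 camera calls.

## Working session

There is one attempt and no reset: what is moved stays moved. The work goes in short steps, Python scripts to look and compute and a tool call to move; the robot and the scene stay as the last step left them, time stands still between calls to the robot, and variables do not carry over. Pictures are saved under pics/ and viewed, at most 10 in all, crops included, and the job is handed in when it is done.

Besides the shell and the picture viewer there is one more tool, called by a JSON object that holds its "name" and its "arguments". step_arm: Moves the arm, as the interface text tells. Its arguments: {"type":"object","properties":{"increments":{"type":"array","items":{"type":"array"}},"fingers":{"type":"number"},"grip_force":{"type":"number"}},"required":["increments"]}

```bash
mkdir -p pics
cat > h.py <<'E'
import numpy as np, cv2
from plant import r
def ray(cal,u,v):
    f=240/np.tan(np.radians(cal['fov_y'])/2)
    d=np.array([(u-cal['cx'])/f,(v-cal['cy'])/f]); s=d.copy()
    for _ in range(20): s=d/(1+cal['k1']*(s@s))
    R=np.array(cal['R']);t=np.array(cal['t'])
    return -R.T@t, R.T@np.array([s[0],s[1],1.])
def onz(cal,u,v,z):
    o,d=ray(cal,u,v); return o+d*(z-o[2])/d[2]
def withdepth(cal,u,v,dep):
    o,d=ray(cal,u,v); return o+d*dep
def proj(cal,X):
    f=240/np.tan(np.radians(cal['fov_y'])/2)
    c=np.array(cal['R'])@np.array(X)+np.array(cal['t']); s=c[:2]/c[2]; s=s*(1+cal['k1']*(s@s))
    return s*f+[cal['cx'],cal['cy']]
def tri(c1,p1,c2,p2):
    o1,d1=ray(c1,*p1);o2,d2=ray(c2,*p2)
    s=np.linalg.lstsq(np.c_[d1,-d2],o2-o1,rcond=None)[0]
    a=o1+d1*s[0];b=o2+d2*s[1]; return (a+b)/2,np.linalg.norm(a-b)
def save(n,f):
    p,d=r.snapshot(n); cv2.imwrite(f'pics/{f}.png',p[:,:,::-1]); np.save(f'pics/{f}.npy',d); return p,d
E
python3 - <<'E'
from h import *
np.set_printoptions(precision=3,suppress=True)
for n in('top','side'):
    save(n,n+'0'); print({k:(np.round(v,3)) for k,v in r.calibration(n).items()})
s=r.get_state();print(s)
E
```

```text
{'fov_y': np.float64(49.993), 'cx': np.float64(311.283), 'cy': np.float64(232.347), 'k1': np.float64(-0.144), 'R': array([[-0.029, -1.   , -0.011],
       [-0.985,  0.03 , -0.168],
       [ 0.168,  0.006, -0.986]]), 't': array([0.096, 0.624, 0.873])}
{'fov_y': np.float64(53.08), 'cx': np.float64(317.544), 'cy': np.float64(241.788), 'k1': np.float64(-0.098), 'R': array([[ 0.988, -0.157,  0.006],
       [-0.104, -0.68 , -0.725],
       [ 0.119,  0.716, -0.688]]), 't': array([-0.572,  0.206,  0.78 ])}
{'clock': 0.1, 'q': array([ 1.239,  0.69 , -0.195,  1.566,  0.157,  0.903, -0.215]), 'qd': array([ 0.001, -0.001,  0.001, -0.002, -0.   ,  0.   ,  0.001]), 'joint_torque': array([ -0.004, -52.85 ,  -1.272, -15.384,  -0.053,   0.002,   0.   ]), 'tool_pos': array([ 0.223, -0.583,  0.238]), 'eef_rot': array([ 0.983,  0.182, -0.   , -0.001]), 'contact_force': array([-0.988, -0.212,  0.604]), 'moment': array([-0.011, -0.028,  0.029]), 'finger_force': 0.0, 'opening': 1.0023143164598902}
```

View pics/top0.png

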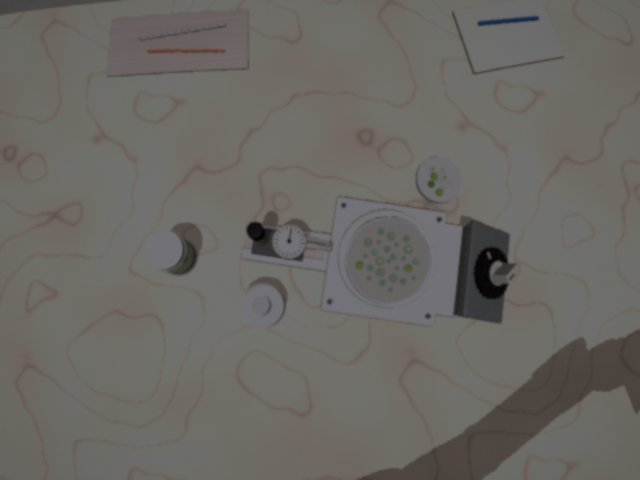

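View pics/side0.png

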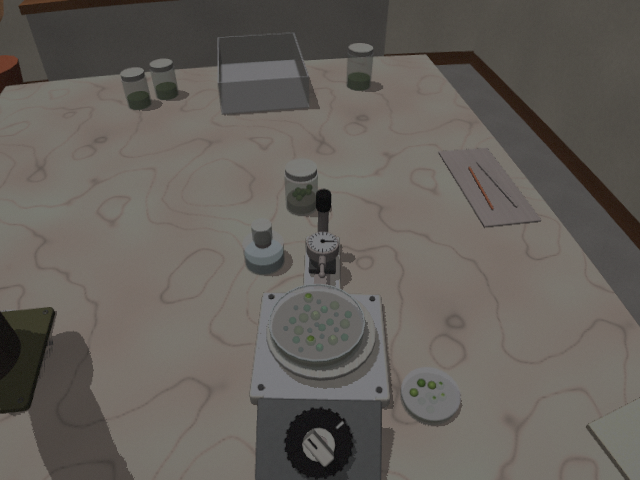

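The top view shows the post at about (256,231), the dial at (290,241), the dish at (388,261) and the knob at (503,271). The side view shows the post at (324,195) and the knob at (318,447).

Run:
```python
from h import *
np.set_printoptions(precision=4,suppress=True)
C={n:r.calibration(n) for n in('top','side')}
P={n:cv2.imread(f'pics/{n}0.png') for n in C}
D={n:np.load(f'pics/{n}0.npy') for n in C}
def cloud(n):
    v,u=np.mgrid[0:480,0:640]; c=C[n]; f=240/np.tan(np.radians(c['fov_y'])/2)
    K=np.array([[f,0,c['cx']],[0,f,c['cy']],[0,0,1]])
    s=cv2.undistortPoints(np.c_[u.ravel(),v.ravel()].astype(float).reshape(-1,1,2),K,np.array([c['k1'],0,0,0.]))[:,0]
    X=np.c_[s,np.ones(len(s))]*D[n].ravel()[:,None]
    return ((X-np.array(c['t']))@np.array(c['R'])).reshape(480,640,3)
sc=np.array([onz(C['top'],u,v,.03) for u,v in[(343,205),(439,219),(330,301),(428,316)]]);print('screws',sc,sc.mean(0))
yv=(sc[0]-sc[1]+sc[2]-sc[3])[:2];yv/=np.linalg.norm(yv);print('unit +y',yv,'yaw',np.degrees(np.arctan2(-yv[0],yv[1])))
print('post tri',tri(C['top'],(256,231),C['side'],(324,192)))
print('dial tri',tri(C['top'],(290,241),C['side'],(322,243)))
for n,(u,v) in dict(top=(388,261),side=(318,345)).items():
    X=cloud(n); m=(X[...,2]>.05)&(X[...,2]<.066); 
    mm=np.zeros_like(m); mm[v-75:v+75,u-75:u+75]=1; m&=mm
    q=X[m][:,:2]; h=cv2.minEnclosingCircle(q.astype(np.float32)); print(n,'platter',len(q),h)
for n,(u,v) in dict(top=(256,231),side=(324,195)).items():
    X=cloud(n); b=X[v-12:v+13,u-12:u+13].reshape(-1,3); q=b[b[:,2]>.15]; print(n,'post top',len(q),q.mean(0) if len(q) else b[:,2].max(), q.max(0)if len(q) else 0)
for n,(u,v) in dict(top=(503,271),side=(318,447)).items():
    X=cloud(n); b=X[v-25:v+26,u-25:u+26].reshape(-1,3); print(n,'knob zmax',b[b[:,2]>.10].mean(0),b[:,2].max())
for n in C: np.save(f'pics/{n}_cl.npy',cloud(n))
X=np.load('pics/top_cl.npy')
for nm,(u,v) in dict(jar=(167,250),lamp=(262,303),petri=(438,178)).items(): print(nm,X[v,u])
cv2.imwrite('pics/c1.png',np.hstack([cv2.resize(P['top'][215:325,440:540],(400,440),interpolation=2),cv2.resize(P['side'][390:480,260:390],(400,277),interpolation=2).__class__((440,400,3),np.uint8)*0+cv2.resize(P['side'][390:480,270:370],(400,440),interpolation=2)]))
```

```text
screws [[ 0.6804  0.0169  0.03  ]
 [ 0.6484 -0.1613  0.03  ]
 [ 0.5037  0.0473  0.03  ]
 [ 0.4704 -0.1293  0.03  ]] [ 0.5757 -0.0566  0.03  ]
unit +y [0.1806 0.9836] yaw -10.404071944384395
post tri (array([0.6144, 0.1641, 0.1647]), np.float64(0.0037827677642609738))
dial tri (array([0.6061, 0.1144, 0.0877]), np.float64(0.0013166009178543557))
top platter 1737 ((0.5510765910148621, -0.08180394768714905), 0.12268108129501343)
side platter 1887 ((0.5755996108055115, -0.055145636200904846), 0.08843706548213959)
top post top 242 [0.6137 0.1661 0.1665] [0.6285 0.1813 0.9662]
side post top 165 [0.6114 0.145  0.1742] [0.6285 0.1822 0.6901]
top knob zmax [ 0.531  -0.2424  0.1449] 0.9661865175481953
side knob zmax [ 0.5316 -0.2733  0.1398] 0.6900757441048738
jar [0.5951 0.3256 0.1028]
lamp [0.5013 0.1635 0.0963]
petri [ 0.7301 -0.1678  0.0207]
```

View pics/c1.png

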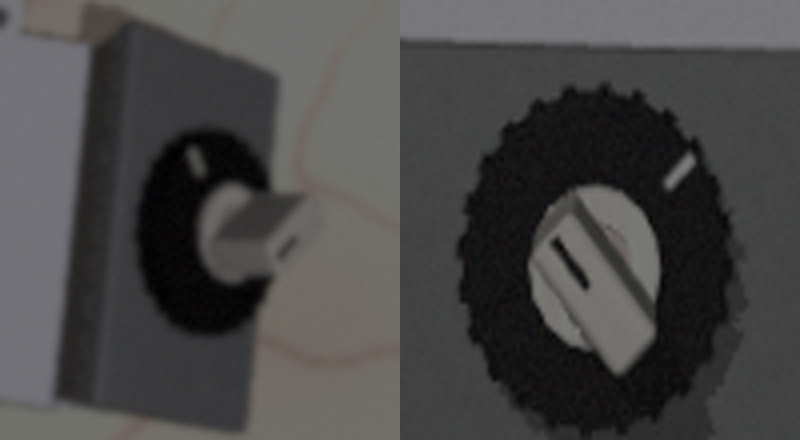

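The knob bar runs obliquely from upper-left to lower-right in the side crop, and the ring mark is at the upper right. I'll push the gauge first, from behind with closed fingers.

{"name": "step_arm", "arguments": {"increments": [[[1.4, 2.8, 0.2], [0, 0, 2]], [[1.4, 2.8, 0.2], [0, 0, 2]], [[1.4, 2.8, 0.2], [0, 0, 2]], [[1.4, 2.8, 0.2], [0, 0, 2]], [[1.4, 2.8, 0.2], [0, 0, 2]], [[1.4, 2.8, 0.2], [0, 0, 2]], [[1.4, 2.8, 0.2], [0, 0, 2]], [[1.4, 2.8, 0.2], [0, 0, 2]], [[1.4, 2.8, 0.2], [0, 0, 2]], [[1.4, 2.8, 0.2], [0, 0, 2]]], "fingers": 0, "grip_force": 10}}

```text
clock: 1.1
tool_pos: [0.3638, -0.3024, 0.2586]
eef_rot: [0.937, 0.351, -0.0, -0.0]
contact_force: [1.1, 0.3, 0.2]
opening: 0.117
finger_force: 0.0
```

{"name": "step_arm", "arguments": {"increments": [[[1.4, 2.8, 0], [0, 0, 2]], [[1.4, 2.8, 0], [0, 0, 2]], [[1.4, 2.8, 0], [0, 0, 2]], [[1.4, 2.8, 0], [0, 0, 2]], [[1.4, 2.8, 0], [0, 0, 2]], [[1.4, 2.8, 0], [0, 0, 2]], [[1.4, 2.8, 0], [0, 0, 2]], [[1.4, 2.8, 0], [0, 0, 2]], [[1.4, 2.8, 0], [0, 0, 2]], [[1.4, 2.8, 0], [0, 0, 2]]]}}

```text
clock: 2.1
tool_pos: [0.5038, -0.0225, 0.2585]
eef_rot: [0.861, 0.508, -0.0, -0.0]
contact_force: [-0.2, 0.1, -0.2]
opening: 0.009
finger_force: 0.0
```

{"name": "step_arm", "arguments": {"increments": [[[1.5, 2.8, 0], [0, 0, 2]], [[1.5, 2.8, 0], [0, 0, 2]], [[1.5, 2.8, 0], [0, 0, 2]], [[1.5, 2.8, 0], [0, 0, 2]], [[1.5, 2.8, 0], [0, 0, 2]], [[1.5, 2.8, 0], [0, 0, 2]], [[1.4, 2.8, 0], [0, 0, 2]], [[1.4, 2.8, 0], [0, 0, 2]], [[0, 0.5, 0], [0, 0, 2]], [[0, 0, 0], [0, 0, 1]]]}}

```text
clock: 3.1
tool_pos: [0.6208, 0.2064, 0.258]
eef_rot: [0.765, 0.644, -0.001, -0.0]
contact_force: [-0.2, -0.8, 0.4]
opening: 0.002
finger_force: 0.0
```

Run:
```python
from h import *
from scipy.spatial.transform import Rotation as R
save('wrist','w1'); s=r.get_state(); print(s['clock'],s['tool_pos'],R.from_quat(s['eef_rot']).as_matrix().round(3),s['q'].round(2),s['opening'])
print(proj(r.calibration('wrist'),[.614,.165,.16]),-np.array(r.calibration('wrist')['R']).T@r.calibration('wrist')['t'])
```

```text
3.15 [0.62099893 0.20458762 0.25809359] [[ 0.173  0.985 -0.001]
 [ 0.985 -0.173 -0.001]
 [-0.002 -0.001 -1.   ]] [-0.17  0.73 -0.43  1.44  0.33  1.04 -0.84] 0.0058398293154199145
[311.08754018 296.55878301] [0.63552241 0.28527568 0.40362337]
```

View pics/w1.png

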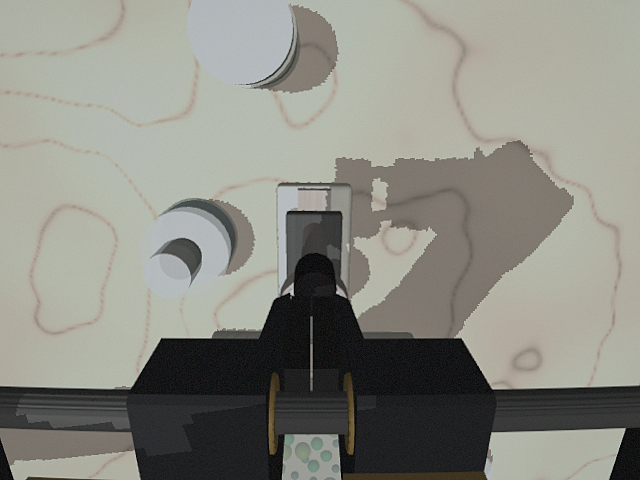

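The fingertips sit at about (311,300), with the post cap behind them, its visible rear edge near (314,254). I'll check that edge before descending.

Run:
```python
from h import *
c=r.calibration('wrist')
D=np.load('pics/w1.npy')
for p in [(314,254),(296,280),(334,280),(314,265),(296,270),(336,270),(314,225)]: print(p,onz(c,*p,.16).round(4),withdepth(c,*p,D[p[1],p[0]]).round(4))
```

```text
(314, 254) [0.6207 0.1929 0.16  ] [0.6189 0.1813 0.1294]
(296, 280) [0.6068 0.1778 0.16  ] [0.6064 0.1765 0.157 ]
(334, 280) [0.63   0.1737 0.16  ] [0.6298 0.1703 0.1525]
(314, 265) [0.6195 0.1858 0.16  ] [0.6188 0.1816 0.1497]
(296, 270) [0.608  0.1845 0.16  ] [0.6057 0.1761 0.1398]
(336, 270) [0.6322 0.1802 0.16  ] [0.6307 0.1293 0.0421]
(314, 225) [0.6239 0.211  0.16  ] [0.6186 0.1774 0.0495]
```

{"name": "step_arm", "arguments": {"increments": [[[0, 0.2, -2.5], [0, 0, 0]], [[0, 0, -2.5], [0, 0, 0]], [[0, 0, -2.5], [0, 0, 0]], [[0, 0, -2.5], [0, 0, 0]], [[0, 0, -2.3], [0, 0, 0]], [[0, 0, 0], [0, 0, 0]], [[-0.18, -0.98, 0], [0, 0, 0]], [[-0.18, -0.98, 0], [0, 0, 0]], [[-0.09, -0.49, 0], [0, 0, 0]], [[0, 0, 0], [0, 0, 0]]]}}

```text
clock: 4.15
tool_pos: [0.6176, 0.1819, 0.1371]
eef_rot: [0.767, 0.642, 0.001, 0.0]
contact_force: [0.6, 0.1, 0.6]
opening: 0.006
finger_force: 0.5
```

{"name": "step_arm", "arguments": {"increments": [[[-0.09, -0.49, 0], [0, 0, 0]], [[-0.09, -0.49, 0], [0, 0, 0]], [[-0.09, -0.49, 0], [0, 0, 0]], [[-0.09, -0.49, 0], [0, 0, 0]], [[-0.07, -0.4, 0], [0, 0, 0]], [[0, 0, 0], [0, 0, 0]], [[0, 0, 0], [0, 0, 0]], [[0, 0, 0], [0, 0, 0]], [[0, 0, 0], [0, 0, 0]], [[0, 0, 0], [0, 0, 0]]]}}

```text
clock: 5.15
tool_pos: [0.613, 0.1588, 0.1356]
eef_rot: [0.766, 0.642, -0.0, 0.0]
contact_force: [3.3, 2.9, 2.7]
opening: 0.011
finger_force: 1.6
```

{"name": "step_arm", "arguments": {"increments": [[[-0.04, -0.2, 0], [0, 0, 0]], [[-0.04, -0.2, 0], [0, 0, 0]], [[-0.04, -0.2, 0], [0, 0, 0]], [[-0.04, -0.2, 0], [0, 0, 0]], [[0, 0, 0], [0, 0, 0]], [[0, 0, 0], [0, 0, 0]], [[0, 0, 0], [0, 0, 0]], [[0, 0, 0], [0, 0, 0]], [[0, 0, 0], [0, 0, 0]], [[0, 0, 0], [0, 0, 0]]]}}

```text
clock: 6.15
tool_pos: [0.6128, 0.1579, 0.1358]
eef_rot: [0.765, 0.644, 0.005, -0.002]
contact_force: [7.5, 12.8, -5.1]
opening: 0.006
finger_force: 7.1
```

{"name": "step_arm", "arguments": {"increments": [[[-0.04, -0.2, 0], [0, 0, 0]], [[-0.04, -0.2, 0], [0, 0, 0]], [[-0.02, -0.1, 0], [0, 0, 0]], [[0, 0, 0], [0, 0, 0]], [[0, 0, 0], [0, 0, 0]], [[0, 0, 0], [0, 0, 0]], [[0, 0, 0], [0, 0, 0]], [[0, 0, 0], [0, 0, 0]], [[0, 0, 0], [0, 0, 0]], [[0, 0, 0], [0, 0, 0]]]}}

```text
clock: 7.15
tool_pos: [0.6127, 0.1578, 0.136]
eef_rot: [0.764, 0.645, 0.009, -0.004]
contact_force: [8.6, 20.3, -11.1]
opening: 0.006
finger_force: 10.9
```

It is blocked at y≈0.158 with the force growing, which should be the stop. I'll verify before backing off.

Run:
```python
from h import *
p,d=save('top','top1'); q,_=save('side','side1')
cv2.imwrite('pics/c2.png',np.hstack([cv2.resize(p[200:290,235:355],(400,300),interpolation=2),cv2.resize(q[180:315,240:420],(400,300),interpolation=2)])[:,:,::-1])
c=r.calibration('top'); s=r.calibration('side')
# expected dial centre: old and home
for k in(0,.04):
  X=[.6061-.177*k,.1144-.984*k,.087]; print(k,proj(c,X),proj(s,X))
```

```text
0 [289.99571082 241.42418703] [322.3670581  243.20599236]
0.04 [312.87622086 244.7884984 ] [322.07952448 258.90639151]
```

View pics/c2.png

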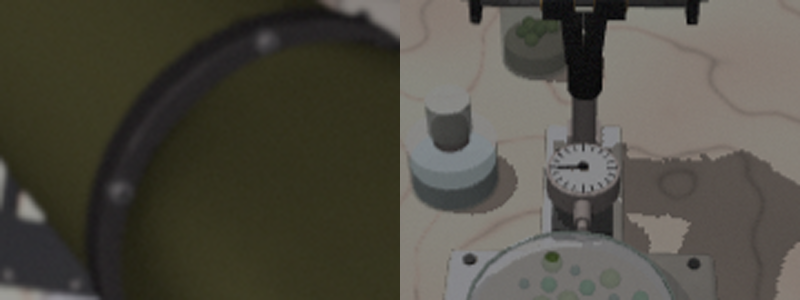

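Run:
```python
from h import *
np.set_printoptions(precision=4,suppress=True)
c=r.calibration('side')
ims=[cv2.imread(f'pics/side{i}.png') for i in(0,1)]
cv2.imwrite('pics/c3.png',np.hstack([cv2.resize(i[200:290,280:370],(400,400),interpolation=2) for i in ims]))
u=np.array([.177,.984])
for i in(0,1):
    D=np.load(f'pics/side{i}.npy'); L=[]
    for v in range(225,285):
        for w in range(295,350):
            X=withdepth(c,w,v,D[v,w])
            if .08<X[2]<.094: L.append(X)
    L=np.array(L); s=(L[:,:2]-[.5757,-.056])@u; print(len(L),np.percentile(s,[0,2,10,50,90,98,100]),cv2.minEnclosingCircle(L[:,:2].astype(np.float32)))
for Y in (.224,.184,.196): print(proj(c,[.5757+.177*Y,-.056+.984*Y,.16]))
```

```text
743 [0.0744 0.0765 0.1488 0.1713 0.1985 0.221  0.2257] ((0.5940753221511841, 0.09338803589344025), 0.07733149826526642)
826 [0.0732 0.0766 0.1136 0.1376 0.167  0.1883 0.1954] ((0.5892654061317444, 0.07783074676990509), 0.0614330992102623)
[323.3994 194.1495]
[323.1471 208.3602]
[323.2248 203.9917]
```

View pics/c3.png

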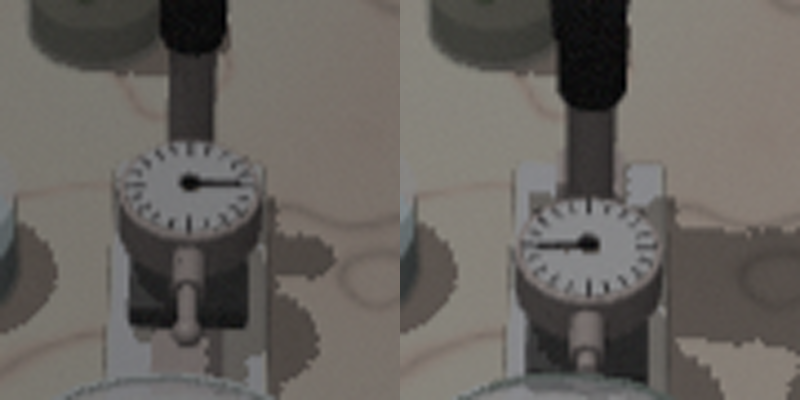

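{"name": "step_arm", "arguments": {"increments": [[[-0.04, -0.2, 0], [0, 0, 0]], [[-0.04, -0.2, 0], [0, 0, 0]], [[-0.04, -0.2, 0], [0, 0, 0]], [[-0.04, -0.2, 0], [0, 0, 0]], [[0, 0, 0], [0, 0, 0]], [[0, 0, 0], [0, 0, 0]], [[0, 0, 0], [0, 0, 0]], [[0, 0, 0], [0, 0, 0]], [[0, 0, 0], [0, 0, 0]], [[0, 0, 0], [0, 0, 0]]]}}

```text
clock: 8.25
tool_pos: [0.6127, 0.1577, 0.1363]
eef_rot: [0.763, 0.647, 0.014, -0.007]
contact_force: [14.9, 31.5, -19.1]
opening: 0.006
finger_force: 17.0
```

{"name": "step_arm", "arguments": {"increments": [[[0.2, 1.2, 0], [0, 0, 0]], [[0.2, 1.2, 0], [0, 0, 0]], [[0.3, 1.5, 0], [0, 0, 0]], [[0.2, 0.8, 0.5], [0, 0, 0]], [[0, 0, 3], [0, 0, 0]], [[0, 0, 4], [0, 0, 0]], [[0, 0, 4], [0, 0, 0]], [[-0.4, -2, 3], [0, 0, 0]], [[-0.8, -4, 0], [0, 0, 0]], [[-0.8, -4, 0], [0, 0, 0]]]}}

```text
clock: 9.25
tool_pos: [0.5973, 0.084, 0.2822]
eef_rot: [0.766, 0.643, 0.0, 0.001]
contact_force: [1.4, -0.0, -1.0]
opening: 0.002
finger_force: 0.0
```

Run:
```python
from h import *
np.set_printoptions(precision=4,suppress=True)
c=r.calibration('side'); X=np.load('pics/side_cl.npy')
m=np.zeros((480,640),np.uint8)
P=X[405:478,262:380].reshape(-1,3); b=cv2.imread('pics/side0.png')[405:478,262:380].reshape(-1,3).astype(int)
# robust plane
g=np.random.default_rng(0); best=0
for _ in range(500):
    q=P[g.choice(len(P),3)]; n=np.cross(q[1]-q[0],q[2]-q[0]); n/=np.linalg.norm(n)+1e-12
    k=np.abs((P-q[0])@n)<.0025
    if k.sum()>best: best=k.sum(); K=k
Q=P[K]; ce=Q.mean(0); n=np.linalg.svd(Q-ce,full_matrices=False)[2][2]; n*=np.sign(n[2]); print('panel n',n,ce,best,len(P))
n0=np.array([-.1016,-.565,.819])
h=(P-ce)@n0
for lo,hi in((.011,.018),(.05,.058)):
    q=P[(h>lo)&(h<hi)]; print(lo,len(q),q.mean(0),q.min(0),q.max(0),np.median((q-ce)@n0))
    ex=np.array([.984,-.177,0]); ey=np.cross(n0,ex)
    a=np.c_[q@ex,q@ey].astype(np.float32); print('mec',cv2.minEnclosingCircle(a),cv2.minAreaRect(a))
    (cx,cy)=cv2.minEnclosingCircle(a)[0] if lo<.02 else cv2.minAreaRect(a)[0]
    print('axis pt', cx*ex+cy*ey+(ce@n0+(lo+hi)/2)*n0)
s=r.get_state(); print(s['clock'],s['tool_pos'],s['q'])
p,_=save('top','top2'); q,_=save('side','side2')
cv2.imwrite('pics/c4.png',np.hstack([cv2.resize(p[200:290,235:355],(400,300),interpolation=2),cv2.resize(q[180:315,240:420],(400,300),interpolation=2)])[:,:,::-1])
```

```text
panel n [-0.1022 -0.5646  0.819 ] [ 0.5481 -0.235   0.0587] 4701 8614
0.011 2668 [ 0.5411 -0.2425  0.0707] [ 0.4968 -0.2799  0.0431] [ 0.5865 -0.2045  0.0962] 0.014797141144250799
mec ((0.5758066773414612, -0.07759161293506622), 0.046207040548324585) ((0.5753076076507568, -0.07685792446136475), (0.08993562310934067, 0.08894302695989609), 0.6538909673690796)
axis pt [ 0.5412 -0.2433  0.0698]
0.05 499 [ 0.5374 -0.2652  0.1019] [ 0.5198 -0.2822  0.0878] [ 0.5555 -0.2464  0.1125] 0.05360306583546548
mec ((0.5762288570404053, -0.07775001972913742), 0.022089805454015732) ((0.5761011242866516, -0.07819430530071259), (0.01887287199497223, 0.04256477952003479), 43.67277145385742)
axis pt [ 0.5373 -0.2662  0.1018]
9.25 [0.5973 0.084  0.2822] [ 0.0424  0.6367 -0.4591  1.5738  0.3191  1.0049 -0.6854]
```

View pics/c4.png

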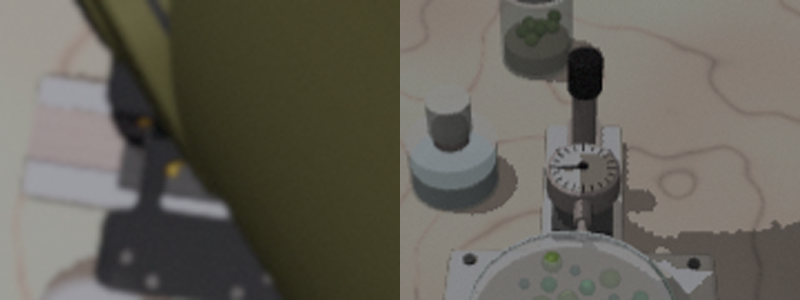

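The side view shows the gauge staying in place with the needle pointing left, so the plunger is on the dish. The fitted panel normal, ring size and bar size (18.9 x 42.6 mm, across-flats at 43.7°) match the given text. Next is moving to the standoff above the knob.

{"name": "step_arm", "arguments": {"increments": [[[-0.4, -2.2, 0], [3.44, -0.62, 0]], [[-0.4, -2.2, 0], [3.44, -0.62, 0]], [[-0.4, -2.2, 0], [3.44, -0.62, 0]], [[-0.4, -2.2, 0], [3.44, -0.62, 0]], [[-0.4, -2.2, 0], [3.44, -0.62, 0]], [[-0.4, -2.2, 0], [3.44, -0.62, 0]], [[-0.4, -2.2, 0], [3.44, -0.62, 0]], [[-0.4, -2.2, 0], [3.44, -0.62, 0]], [[-0.4, -2.2, 0], [3.44, -0.62, 0]], [[-0.4, -2.2, 0], [3.44, -0.62, 0]]], "fingers": 0.55}}

```text
clock: 10.35
tool_pos: [0.5569, -0.136, 0.2808]
eef_rot: [0.731, 0.612, 0.231, -0.193]
contact_force: [0.9, 0.4, -0.3]
opening: 0.552
finger_force: 0.0
```

{"name": "step_arm", "arguments": {"increments": [[[-0.4, -2.2, -0.4], [-0.444, -2.47, 3.58]], [[-0.4, -2.2, -0.4], [-0.444, -2.47, 3.58]], [[-0.4, -2.2, -0.4], [-0.444, -2.47, 3.58]], [[-0.4, -2.2, -0.4], [-0.444, -2.47, 3.58]], [[-0.4, -2.2, -0.4], [-0.444, -2.47, 3.58]], [[-0.4, -2.2, -0.4], [-0.444, -2.47, 3.58]], [[-0.4, -2.2, -0.4], [-0.444, -2.47, 3.58]], [[-0.4, -2.2, -0.4], [-0.444, -2.47, 3.58]], [[-0.4, -2.2, -0.4], [-0.444, -2.47, 3.58]], [[-0.4, -2.2, -0.4], [-0.444, -2.47, 3.58]]]}}

```text
clock: 11.35
tool_pos: [0.5168, -0.3557, 0.2402]
eef_rot: [0.449, 0.841, 0.286, -0.093]
contact_force: [0.9, -0.3, 0.8]
opening: 0.549
finger_force: 0.0
```

```bash
cat >> h.py <<'E'
from scipy.spatial.transform import Rotation as Ro
n=np.array([-.1016,-.565,.819]); n/=np.linalg.norm(n); ex=np.array([.984,-.177,0]);ex/=np.linalg.norm(ex); ey=np.cross(n,ex)
G=np.array([.5385,-.2592,.0921])
def tgt(ang,out):  # tool pose for knob bar at ang deg (across-flats dir), TCP out from panel
    a=np.radians(ang); y=np.cos(a)*ex+np.sin(a)*ey; z=-n
    return G+(out-.042)*n, Ro.from_matrix(np.c_[np.cross(y,z),y,z])
def delta(ang,out):
    s=r.get_state(); p,R=tgt(ang,out); q=Ro.from_quat(s['eef_rot'])
    print(s['clock'],'cm',((p-s['tool_pos'])*100).round(2),'deg',(R*q.inv()).as_rotvec(degrees=True).round(2),'q',s['q'].round(2),'F',s['contact_force'].round(1),s['opening'])
E
python3 - <<'E'
from h import *
delta(43.7,.144); delta(43.7,.024)
save('wrist','w2')
c=r.calibration('wrist'); print(proj(c,G+.012*n), proj(c,G+.012*n+.021*(-np.sin(.7627)*ex+np.cos(.7627)*ey)),proj(c,G+.012*n-.021*(-np.sin(.7627)*ex+np.cos(.7627)*ey)))
E
```

```text
11.35 cm [ 1.14  3.89 -6.46] deg [ 0.08  0.12 -0.27] q [ 1.19  1.06 -1.03  1.25  0.26  1.35  0.93] F [ 0.9 -0.3  0.8] 0.5487510953254031
11.35 cm [  2.36  10.67 -16.29] deg [ 0.08  0.12 -0.27] q [ 1.19  1.06 -1.03  1.25  0.26  1.35  0.93] F [ 0.9 -0.3  0.8] 0.5487510953254031
[316.56112221 208.16088243] [316.68482753 180.64398044] [316.44000503 234.59550477]
```

View pics/w2.png

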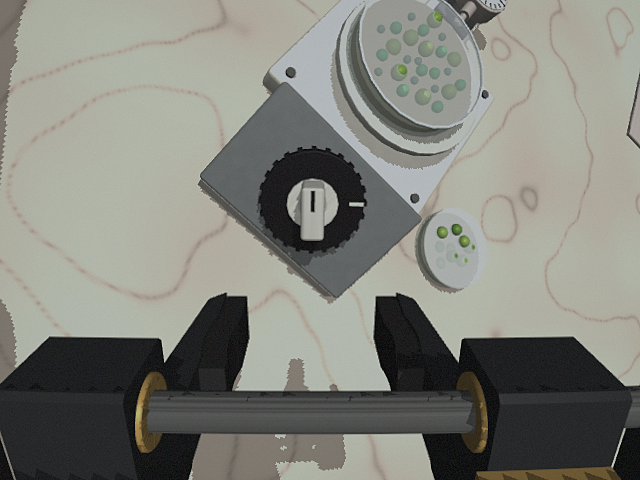

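The bar face spans about (313,180)–(313,240), about 3 px left of the prediction, so I shift 2 mm that way. The fingers straddle it with the right angle.

{"name": "step_arm", "arguments": {"increments": [[[0.22, 1.06, -1.64], [0, 0, 0]], [[0.22, 1.06, -1.64], [0, 0, 0]], [[0.22, 1.06, -1.64], [0, 0, 0]], [[0.22, 1.06, -1.64], [0, 0, 0]], [[0.22, 1.06, -1.64], [0, 0, 0]], [[0.22, 1.06, -1.64], [0, 0, 0]], [[0.22, 1.06, -1.64], [0, 0, 0]], [[0.22, 1.06, -1.64], [0, 0, 0]], [[0, 0, 0], [0, 0, 0]], [[0, 0, 0], [0, 0, 0]]]}}

```text
clock: 12.4
tool_pos: [0.5351, -0.2698, 0.1098]
eef_rot: [0.45, 0.841, 0.286, -0.093]
contact_force: [-0.4, 0.4, -0.4]
opening: 0.552
finger_force: 0.0
```

Run:
```python
from h import *
np.set_printoptions(precision=4,suppress=True)
delta(43.7,.024)
s=r.get_state(); p,D=save('wrist','w3'); c=r.calibration('wrist')
R=Ro.from_quat(s['eef_rot']).as_matrix(); v,u=np.mgrid[0:480,0:640]
L=[]
for a,b in zip(u[::2,::2].ravel(),v[::2,::2].ravel()):
    X=withdepth(c,a,b,D[b,a])
    if abs((X-G)@n-.012)<.004 and np.linalg.norm(X-G)<.05: L.append(R.T@(X-s['tool_pos']))
L=np.array(L);print(len(L),L.mean(0),np.percentile(L,[1,99],axis=0)); print(cv2.minAreaRect(L[:,:2].astype(np.float32)))
```

```text
12.4 cm [ 0.52  2.08 -3.24] deg [ 0.06  0.08 -0.11] q [ 1.11  1.17 -0.97  1.49  0.34  0.99  0.85] F [-0.4  0.4 -0.4] 0.5516297495802175
991 [-0.0006  0.0009  0.0083] [[-0.0224 -0.0076  0.0064]
 [ 0.0179  0.0095  0.0117]]
((-0.0023646466434001923, 0.0010993853211402893), (0.04131414368748665, 0.01726558618247509), 0.9213455319404602)
```

{"name": "step_arm", "arguments": {"increments": [[[0.09, 0.41, -0.66], [0, 0, 0]], [[0.09, 0.41, -0.66], [0, 0, 0]], [[0.09, 0.41, -0.66], [0, 0, 0]], [[0.09, 0.41, -0.66], [0, 0, 0]], [[0.08, 0.4, -0.64], [0, 0, 0]], [[0, 0, 0], [0, 0, 0]], [[0, 0, 0], [0, 0, 0]], [[0, 0, 0], [0, 0, 0]], [[0, 0, 0], [0, 0, 0]], [[0, 0, 0], [0, 0, 0]]]}}

```text
clock: 13.45
tool_pos: [0.5397, -0.2498, 0.077]
eef_rot: [0.45, 0.841, 0.286, -0.092]
contact_force: [-1.6, -1.1, -0.2]
opening: 0.554
finger_force: 0.0
```

{"name": "step_arm", "arguments": {"increments": [[[0, 0, 0], [0, 0, 0]], [[0, 0, 0], [0, 0, 0]], [[0, 0, 0], [0, 0, 0]], [[0, 0, 0], [0, 0, 0]], [[0, 0, 0], [0, 0, 0]], [[0, 0, 0], [0, 0, 0]], [[0, 0, 0], [0, 0, 0]], [[0, 0, 0], [0, 0, 0]], [[0, 0, 0], [0, 0, 0]], [[0, 0, 0], [0, 0, 0]]], "fingers": 0, "grip_force": 25}}

```text
clock: 14.45
tool_pos: [0.5408, -0.249, 0.0774]
eef_rot: [0.45, 0.841, 0.287, -0.091]
contact_force: [3.1, 2.3, 0.4]
opening: 0.206
finger_force: 25.0
```

```bash
cat >> h.py <<'E'
def needle(f):
    """needle angle (deg, clockwise from above, from unit +x... arbitrary zero) from side view"""
    p,D=save('side',f); c=r.calibration('side')
    yx=[.6061-.177*.036,.1144-.984*.036]
    # rectify the dial plane z=.087 into a 200 px square, 0.35 mm/px, unit axes (ex right, uy up)
    uy=np.array([.177,.984])/np.hypot(.177,.984); e=ex[:2]
    m=np.zeros((240,240,2),np.float32)
    for i in range(240):
        for j in range(240):
            q=np.array(yx)+e*(j-120)*.00035-uy*(i-120)*.00035
            m[i,j]=proj(c,[q[0],q[1],.087])
    return cv2.remap(p,m,None,cv2.INTER_CUBIC)
E
python3 - <<'E'
from h import *
delta(43.7,.024)
b=needle('n0')
s=cv2.imread('pics/side0.png'); 
p,D=save('top','top3')
out=np.zeros((480,640+240,3),np.uint8)
s=cv2.imread('pics/n0.png')
o=np.hstack([cv2.resize(b[:,:,::-1],(360,360)),cv2.resize(s[225:285,292:352],(360,360),interpolation=2)]); cv2.imwrite('pics/c5.png',o)
E
```

```text
14.45 cm [-0.05 -0.01 -0.  ] deg [ 0.01  0.26 -0.07] q [ 1.08  1.21 -0.95  1.53  0.37  0.91  0.83] F [3.1 2.3 0.4] 0.20576757047446695
```

View pics/c5.png

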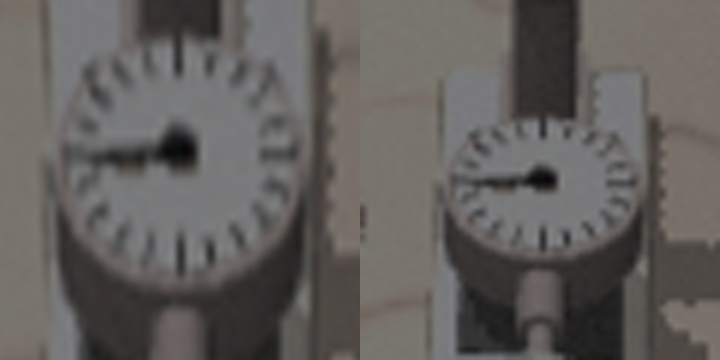

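Run:
```python
from h import *
c=r.calibration('side'); uy=np.array([.177,.984]); e=ex[:2]
def rect(f,z):
    i,j=np.mgrid[0:500,0:300]
    m=np.zeros((500,300,2),np.float32)
    for a in range(500):
        for b in range(300):
            q=np.array([.5757,-.056])+e*(b-150)*.0003+uy*(.24-a*.0003); m[a,b]=proj(c,[q[0],q[1],z])
    return cv2.cvtColor(cv2.remap(cv2.imread(f),m,None,cv2.INTER_CUBIC),cv2.COLOR_BGR2GRAY)
for z in(.087,):
    A,B=[cv2.GaussianBlur(rect(f'pics/{f}.png',z),(5,5),0) for f in('side0','n0')]
    cv2.imwrite('pics/rA.png',A);cv2.imwrite('pics/rB.png',B)
    for r0 in (130,145):
        T=A[r0:r0+200,50:250]  # around dial
        R=cv2.matchTemplate(B,T,cv2.TM_CCOEFF_NORMED); _,v,_,l=cv2.minMaxLoc(R); print(v,'shift mm',(l[0]-50)*.3,(l[1]-r0)*.3)
# rim circles by bright face
for X in(A,B):
    k=cv2.morphologyEx((X>cv2.threshold(X,0,255,cv2.THRESH_OTSU)[0]).astype(np.uint8),cv2.MORPH_CLOSE,np.ones((9,9)))
    h=cv2.HoughCircles(X,cv2.HOUGH_GRADIENT,1,200,param1=60,param2=15,minRadius=85,maxRadius=108); print(h[0][:2] if h is not None else 0)
```

```text
0.8603306412696838 shift mm 0.0 35.4
0.8751289248466492 shift mm 0.0 35.1
[[153.5 216.5  91.5]]
0
```

```bash
cat >> h.py <<'E'
def read(f):
    p,D=save('side',f); c=r.calibration('side'); g=cv2.cvtColor(p,cv2.COLOR_RGB2GRAY)
    uy=np.array([.177,.984])/np.hypot(.177,.984); e=ex[:2]; best=(-1,)
    def samp(q): 
        m=np.array([[proj(c,[x,y,.087]) for x,y in q]],np.float32); return cv2.remap(g,m,None,cv2.INTER_LINEAR)[0].astype(float)
    grid=[(a,b) for a in np.arange(-.004,.0041,.0005) for b in np.arange(-.004,.0041,.0005)]
    o=np.array([.5757,-.056])+uy*.1397
    val=samp([o+e*a+uy*b for a,b in grid]); w=np.clip(np.percentile(val,30)-val,0,None); ce=(np.array(grid)*w[:,None]).sum(0)/w.sum()
    th=np.radians(np.arange(0,360,2)); rr=np.arange(.007,.020,.001)
    V=np.array([samp([o+e*(ce[0]+R*np.cos(t))-uy*(-ce[1]+R*np.sin(t)) for R in rr]).mean() for t in th])
    w=np.clip(np.median(V)-V-15*0,0,None); k=V.argmin(); idx=np.arange(k-7,k+8)%180; w=np.clip(V[idx].max()-V[idx],0,None)**2
    a=np.degrees(np.arctan2((w*np.sin(th[idx])).sum(),(w*np.cos(th[idx])).sum()))%360
    print('hub',ce.round(4),'needle deg',round(a,1),'depth of dip',round(np.median(V)-V.min(),1)); return a
E
python3 - <<'E'
from h import *
read('m0')
c=r.calibration('side'); t=onz(c,321.6,275.4,.075); print('tip0 dist',np.linalg.norm(t[:2]-[.5757,-.056]))
E
```

```text
hub [-0.0007  0.0031] needle deg 178.0 depth of dip 70.4
tip0 dist 0.10481869410954194
```

{"name": "step_arm", "arguments": {"increments": [[[0, 0, 0], [0.305, 1.7, -2.46]], [[0, 0, 0], [0.305, 1.7, -2.46]], [[0, 0, 0], [0.305, 1.7, -2.46]], [[0, 0, 0], [0.305, 1.7, -2.46]], [[0, 0, 0], [0, 0, 0]], [[0, 0, 0], [0, 0, 0]], [[0, 0, 0], [0, 0, 0]], [[0, 0, 0], [0, 0, 0]], [[0, 0, 0], [0, 0, 0]], [[0, 0, 0], [0, 0, 0]]]}}

```text
clock: 15.6
tool_pos: [0.5407, -0.2487, 0.0775]
eef_rot: [0.535, 0.789, 0.276, -0.121]
contact_force: [4.4, 3.8, 0.3]
opening: 0.201
finger_force: 25.0
```

Run:
```python
from h import *
delta(31.7,.024); read('m1')
```

```text
15.6 cm [-0.03 -0.03 -0.01] deg [ 0.01  0.27 -0.16] q [ 1.06  1.19 -0.89  1.53  0.3   0.9   0.68] F [4.4 3.8 0.3] 0.20148678245004342
hub [-0.0003  0.0031] needle deg 256.8 depth of dip 82.5
```

{"name": "step_arm", "arguments": {"increments": [[[0, 0, 0], [0.305, 1.7, -2.46]], [[0, 0, 0], [0.305, 1.7, -2.46]], [[0, 0, 0], [0.305, 1.7, -2.46]], [[0, 0, 0], [0.305, 1.7, -2.46]], [[0, 0, 0], [0, 0, 0]], [[0, 0, 0], [0, 0, 0]], [[0, 0, 0], [0, 0, 0]], [[0, 0, 0], [0, 0, 0]], [[0, 0, 0], [0, 0, 0]], [[0, 0, 0], [0, 0, 0]]]}}

```text
clock: 16.65
tool_pos: [0.5407, -0.2485, 0.0777]
eef_rot: [0.614, 0.729, 0.262, -0.15]
contact_force: [4.8, 3.0, 1.7]
opening: 0.208
finger_force: 24.7
```

Run:
```python
from h import *
delta(19.7,.024); read('m2')
```

```text
16.65 cm [-0.04 -0.05 -0.03] deg [ 0.    0.26 -0.2 ] q [ 1.04  1.17 -0.84  1.53  0.24  0.88  0.53] F [4.8 3.  1.7] 0.2077199778869229
hub [-0.0003  0.0031] needle deg 299.2 depth of dip 73.1
```

{"name": "step_arm", "arguments": {"increments": [[[0, 0, 0], [0.305, 1.7, -2.46]], [[0, 0, 0], [0.305, 1.7, -2.46]], [[0, 0, 0], [0.305, 1.7, -2.46]], [[0, 0, 0], [0.305, 1.7, -2.46]], [[0, 0, 0], [0, 0, 0]], [[0, 0, 0], [0, 0, 0]], [[0, 0, 0], [0, 0, 0]], [[0, 0, 0], [0, 0, 0]], [[0, 0, 0], [0, 0, 0]], [[0, 0, 0], [0, 0, 0]]]}}

```text
clock: 17.7
tool_pos: [0.5408, -0.2483, 0.0778]
eef_rot: [0.687, 0.661, 0.245, -0.176]
contact_force: [3.6, 2.4, 2.0]
opening: 0.209
finger_force: 24.3
```

Run:
```python
from h import *
delta(7.7,.024); read('m3')
```

```text
17.7 cm [-0.05 -0.07 -0.05] deg [-0.02  0.23 -0.18] q [ 1.02  1.15 -0.78  1.53  0.17  0.87  0.37] F [3.6 2.4 2. ] 0.2086037987255879
hub [-0.0004  0.003 ] needle deg 279.9 depth of dip 80.1
```

The fit gives a peak at a knob turn of about 26.4°, with a maximum needle of about 300°. That maximum also confirms the carriage is home, since a 5 mm shortfall would exceed one needle turn at home. I'll turn back 9.5°.

{"name": "step_arm", "arguments": {"increments": [[[0, 0, 0], [-0.193, -1.075, 1.556]], [[0, 0, 0], [-0.193, -1.075, 1.556]], [[0, 0, 0], [-0.193, -1.075, 1.556]], [[0, 0, 0], [-0.193, -1.075, 1.556]], [[0, 0, 0], [-0.193, -1.075, 1.556]], [[0, 0, 0], [0, 0, 0]], [[0, 0, 0], [0, 0, 0]], [[0, 0, 0], [0, 0, 0]], [[0, 0, 0], [0, 0, 0]], [[0, 0, 0], [0, 0, 0]]]}}

```text
clock: 18.75
tool_pos: [0.5409, -0.2491, 0.0773]
eef_rot: [0.631, 0.715, 0.258, -0.155]
contact_force: [4.9, 3.4, -0.3]
opening: 0.202
finger_force: 24.9
```

Run:
```python
from h import *
delta(17.2,.024); read('m4')
```

```text
18.75 cm [-0.05  0.    0.01] deg [ 0.02  0.22 -0.06] q [ 1.04  1.16 -0.83  1.53  0.22  0.88  0.49] F [ 4.9  3.4 -0.3] 0.20174199136812707
hub [-0.0003  0.0031] needle deg 296.1 depth of dip 76.2
```

{"name": "step_arm", "arguments": {"increments": [[[0, 0, 0], [-0.2, -1.13, 1.64]], [[0, 0, 0], [-0.2, -1.13, 1.64]], [[0, 0, 0], [0, 0, 0]], [[0, 0, 0], [0, 0, 0]], [[0, 0, 0], [0, 0, 0]], [[0, 0, 0], [0, 0, 0]], [[0, 0, 0], [0, 0, 0]], [[0, 0, 0], [0, 0, 0]], [[0, 0, 0], [0, 0, 0]], [[0, 0, 0], [0, 0, 0]]]}}

```text
clock: 19.8
tool_pos: [0.5409, -0.2492, 0.0772]
eef_rot: [0.606, 0.736, 0.263, -0.146]
contact_force: [5.8, 3.4, -0.5]
opening: 0.21
finger_force: 25.1
```

Run:
```python
from h import *
delta(13.2,.024); read('m5')
```

```text
19.8 cm [-0.06  0.02  0.01] deg [ 0.85  4.73 -6.59] q [ 1.04  1.17 -0.84  1.53  0.25  0.88  0.54] F [ 5.8  3.4 -0.5] 0.20958958009218434
hub [-0.0004  0.0031] needle deg 300.7 depth of dip 74.1
```

{"name": "step_arm", "arguments": {"increments": [[[0, 0, 0], [-0.2, -1.13, 1.64]], [[0, 0, 0], [-0.2, -1.13, 1.64]], [[0, 0, 0], [0, 0, 0]], [[0, 0, 0], [0, 0, 0]], [[0, 0, 0], [0, 0, 0]], [[0, 0, 0], [0, 0, 0]], [[0, 0, 0], [0, 0, 0]], [[0, 0, 0], [0, 0, 0]], [[0, 0, 0], [0, 0, 0]], [[0, 0, 0], [0, 0, 0]]]}}

```text
clock: 20.85
tool_pos: [0.5409, -0.2493, 0.0772]
eef_rot: [0.58, 0.757, 0.268, -0.136]
contact_force: [5.7, 1.9, -1.0]
opening: 0.207
finger_force: 24.8
```

Run:
```python
from h import *
delta(13.2,.024); read('m6')
```

```text
20.85 cm [-0.06  0.03  0.02] deg [ 1.27  7.01 -9.88] q [ 1.05  1.18 -0.86  1.53  0.27  0.89  0.59] F [ 5.7  1.9 -1. ] 0.20700091632960055
hub [-0.0004  0.0031] needle deg 299.6 depth of dip 74.7
```

{"name": "step_arm", "arguments": {"increments": [[[0, 0, 0], [0.2, 1.13, -1.64]], [[0, 0, 0], [0.2, 1.13, -1.64]], [[0, 0, 0], [0, 0, 0]], [[0, 0, 0], [0, 0, 0]], [[0, 0, 0], [0, 0, 0]], [[0, 0, 0], [0, 0, 0]], [[0, 0, 0], [0, 0, 0]], [[0, 0, 0], [0, 0, 0]], [[0, 0, 0], [0, 0, 0]], [[0, 0, 0], [0, 0, 0]]]}}

```text
clock: 21.9
tool_pos: [0.5408, -0.2489, 0.0774]
eef_rot: [0.605, 0.738, 0.263, -0.146]
contact_force: [5.0, 3.2, -0.4]
opening: 0.202
finger_force: 25.2
```

Run:
```python
from h import *
delta(20,.024); read('m7')
```

```text
21.9 cm [-0.05 -0.01 -0.  ] deg [ 0.18  0.97 -1.2 ] q [ 1.04  1.17 -0.85  1.53  0.25  0.88  0.55] F [ 5.   3.2 -0.4] 0.20150087530253397
hub [-0.0005  0.0031] needle deg 299.8 depth of dip 74.2
```

{"name": "step_arm", "arguments": {"increments": [[[0, 0, 0], [0, 0, 0]], [[0, 0, 0], [0, 0, 0]], [[0, 0, 0], [0, 0, 0]], [[0, 0, 0], [0, 0, 0]], [[0, 0, 0], [0, 0, 0]], [[0, 0, 0], [0, 0, 0]], [[0, 0, 0], [0, 0, 0]], [[0, 0, 0], [0, 0, 0]], [[0, 0, 0], [0, 0, 0]], [[0, 0, 0], [0, 0, 0]]], "fingers": 0.5}}

```text
clock: 22.95
tool_pos: [0.5396, -0.2496, 0.0768]
eef_rot: [0.606, 0.737, 0.262, -0.147]
contact_force: [-0.2, -0.2, 0.6]
opening: 0.5
finger_force: 0.0
```

{"name": "step_arm", "arguments": {"increments": [[[-0.1, -0.57, 0.82], [0, 0, 0]], [[-0.1, -0.57, 0.82], [0, 0, 0]], [[-0.1, -0.57, 0.82], [0, 0, 0]], [[-0.1, -0.57, 0.82], [0, 0, 0]], [[-0.1, -0.57, 0.82], [0, 0, 0]], [[-0.1, -0.57, 0.82], [0, 0, 0]], [[-0.2, -1.1, 1.6], [0, 0, 0]], [[-0.2, -1.1, 1.6], [0, 0, 0]], [[-0.2, -1.1, 1.6], [0, 0, 0]], [[0, 0, 0], [0, 0, 0]]]}}

```text
clock: 23.95
tool_pos: [0.5286, -0.3193, 0.1761]
eef_rot: [0.607, 0.736, 0.262, -0.144]
contact_force: [0.4, -0.6, -0.2]
opening: 0.499
finger_force: 0.0
```

Run:
```python
from h import *
delta(20,.024); read('m8')
p,_=save('top','top9')
cv2.imwrite('pics/c9.png',np.hstack([cv2.imread('pics/m8.png')[150:480,220:480],cv2.resize(p[190:340,220:540][:,:,::-1],(540,330))[:,:540]]))
```

```text
23.95 cm [ 1.17  7.02 -9.87] deg [ 0.38  0.95 -0.87] q [ 1.12  1.07 -0.89  1.37  0.19  1.15  0.59] F [ 0.4 -0.6 -0.2] 0.49909771995961044
hub [-0.0002  0.0031] needle deg 298.8 depth of dip 72.3
```

View pics/c9.png

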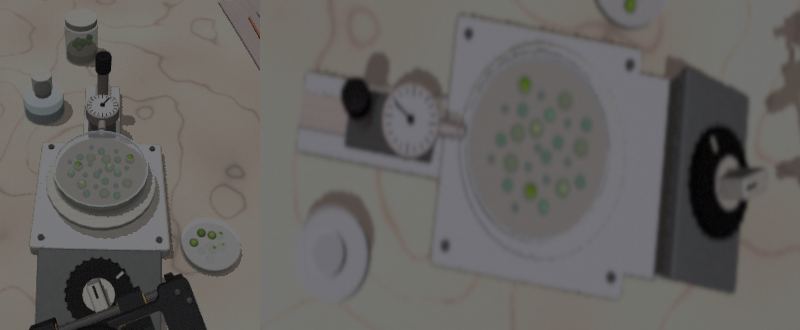

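The final view shows the dish displaced toward the plunger, the ring mark (side crop ~(120,273)) as before and the bystanders in place. The needle reads about 299°, which is about 0.1 mm from the peak of about 301°. I'm handing it in.

```bash
python3 -c "
from plant import r
print(r.finish_job())"
```

```text
the job is handed in; nothing more can be done
None
```

The job is handed in, but the hand-in gave no verdict: the gauge is against its stop, the dish's high side is at the plunger (needle about 299°, highest reading 301°), and the arm is clear of everything.

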